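# Put the piled drill-bit cases back in their colour trays

## Task

The four drill-bit cases have been left piled crosswise on the round rubber mat. Take the pile apart and set each case down flat on the floor of the shallow tray of its own colour, lid up and lying along the tray. Keep the cases level on the way, do not drop or throw them, and leave the jar and the tape measure where they stand.

Things in the scene. Friction and masses are not known exactly. Their poses are not given: they have to be found in the camera images.
- case_red: loose rigid drill-bit case 130 x 40 x 28 mm, 220 g: black body, red lid, blank white label, steel latch at +x end. Origin: centre of underside; x along its length, z up through the lid. Grip across the 40 mm width at mid-length. Starts as one of the two lower cases of the pile, lying parallel, centres 80 mm apart, on the mat (round, black, 180 mm across, 4 mm thick).
- case_yellow: loose rigid drill-bit case 130 x 40 x 28 mm, 220 g: black body, yellow lid, blank white label, steel latch at +x end. Origin: centre of underside; x along its length, z up through the lid. Grip across the 40 mm width at mid-length. Starts as one of the two lower cases of the pile, lying parallel, centres 80 mm apart, on the mat (round, black, 180 mm across, 4 mm thick).
- case_blue: loose rigid drill-bit case 130 x 40 x 28 mm, 220 g: black body, blue lid, blank white label, steel latch at +x end. Origin: centre of underside; x along its length, z up through the lid. Grip across the 40 mm width at mid-length. Starts as one of the two upper cases of the pile, lying parallel, centres 80 mm apart, square across the lower two.
- case_green: loose rigid drill-bit case 130 x 40 x 28 mm, 220 g: black body, green lid, blank white label, steel latch at +x end. Origin: centre of underside; x along its length, z up through the lid. Grip across the 40 mm width at mid-length. Starts as one of the two upper cases of the pile, lying parallel, centres 80 mm apart, square across the lower two.
- tray_red: fixed shallow red tray, thin dark edge line, 160 x 70 mm outside, 150 x 60 mm inside (10 mm play round a case), walls 9 mm high, floor 3 mm thick. Origin: centre of underside, on the bench; x along its length. A case may lie either end first; the wall then rises 6 mm above its underside: keep the fingertips above that.
- tray_yellow: fixed shallow yellow tray, thin dark edge line, 160 x 70 mm outside, 150 x 60 mm inside (10 mm play round a case), walls 9 mm high, floor 3 mm thick. Origin: centre of underside, on the bench; x along its length. A case may lie either end first; the wall then rises 6 mm above its underside: keep the fingertips above that.
- tray_blue: fixed shallow blue tray, thin dark edge line, 160 x 70 mm outside, 150 x 60 mm inside (10 mm play round a case), walls 9 mm high, floor 3 mm thick. Origin: centre of underside, on the bench; x along its length. A case may lie either end first; the wall then rises 6 mm above its underside: keep the fingertips above that.
- tray_green: fixed shallow green tray, thin dark edge line, 160 x 70 mm outside, 150 x 60 mm inside (10 mm play round a case), walls 9 mm high, floor 3 mm thick. Origin: centre of underside, on the bench; x along its length. A case may lie either end first; the wall then rises 6 mm above its underside: keep the fingertips above that.
- jar: loose amber screw jar with steel cap and paper label, diameter 60 mm, 65 mm high, standing on the bench near the far side; origin at the centre of its underside. Not to be disturbed.
- tape: loose grey tape measure with a black disc on top, 70 x 62 x 34 mm, lying on the bench near the far side; origin at the centre of its underside. Not to be disturbed.

How it is judged:
By the outcome, as a careful person would: the job done as asked, in the order asked, and still so for the second after the job is handed in, with the robot touching nothing.
It also fails if it takes over 120 s, if anything falls off the work surface, if the arm or the gripper's body presses on something with over 40 N, if the wrist force passes 120 N, or if a joint passes its speed limit or range.

## Robot

A 6-joint arm with a two-finger parallel gripper is mounted at the origin on the work surface. World frame = base frame: x ahead of the robot, y to its left, z up, the work surface at z = 0. Lengths are in m, angles in rad, forces in N, time in s.
With the tool pointing down it reaches from about 0.375 to 0.925 m from the base axis. Payload 5.7 kg.
Tool frame: the origin (TCP) lies between the finger pads; the fingertips stand 22 mm ahead of it and the grasp point (between the pads) lies 3 mm ahead of it; z points along the fingers, y is the line along which they close (so a half turn about z gives the same grasp; the last joint's range is limited). The gripper opens to 85 mm and grips with 20 to 120 N. Pads are 22 mm wide; open, the fingers measure 114 mm over their backs; the gripper's body (76 mm by 85 mm) begins 54 mm behind the grasp point. The pads swing forward as they close: fully open they stand 13 mm farther back than shut.
Start: joints at [1.075, 0.359, 1.51, -0, 1.272, -0.115], TCP at [0.223, 0.557, 0.253] pointing down, gripper open.
Joint ranges: [-2.97, 2.97], [-1.01, 2.36], [0.21, 2.38], [-0.96, 4.11], [0.2, 2.71], [-2.98, 2.98]. Speed limits (rad/s): [2.39, 2.39, 3.14, 3.14, 3.14, 3.14].

## Interface

Orientations are given as a rotation vector (axis times angle).
In Python, from workcell import arm gives the robot as it stands.
- The arm moves only by the tool servo_tool, never from a script. Its argument "rows" is text: rows parted by semicolons, each of 7 numbers parted by spaces: the finger opening in mm, from 0 to 85.4, then the shift along the tool's x, y, z in mm, then the turn, a rotation vector about the tool's x, y, z in rad. A call has 1 to 8 rows; each row is the pose to reach, as a shift and turn from the pose commanded when the call began, along the tool's axes at that moment; what a row does not reach only later rows make up. A row lasts 1/8 s, in which the tool goes at most 62.5 mm and 10.7 degrees, less where a joint would pass 70% of its speed; a pose out of reach is approached as far as the arm can. A call with a gripper value outside its range is refused whole. The fingers move at their own pace and stop on an object; "grip_force" is the grip in N (left out, the last holds). Time passes only in rows, so rows that repeat a pose let the fingers close. It gives the time, the measured TCP pose, the force, the opening and the grip force at its end, in the units of the state.
- arm.sense(): the state, without advancing time (a new reading comes with each control period).
- arm.get_image(name): name is "side" or "top"; returns a dict with "frame" (400x640x3 uint8, blue, green, red), "intrinsics" (3x3 intrinsics, pixels), "k1" (the pictures are not rectified: a ray, as slopes to the right and down, at radius r is drawn at 1 + k1 r^2 times it, then the intrinsics apply), "position" and "attitude" of the camera in the world. Camera axes: x right, y down, z forward; pixel columns grow to the right and rows downward; lengths in m; the calibration is good to about 2 mm. A picture is of the moment at which its call begins. There is no depth.
- arm.job_done(): hands the job in; it is judged then, once.
Trained networks look in a picture, given as the dict that the camera call returned (one of the last four; its "shot" number tells which), for a name from the list of things; names that differ only in an ending like _2 or _b are one class to them, and where a whole thing is asked for, a point or a joint stands for the part that bears it (a point fixed in the world has none). Each returns a list of dicts, best first, with "confidence" (0 to 1); they miss things now and then, are a little off and sometimes report something else, mostly with a low value. They report only what shows in the picture. A call takes as long as a camera call.
- arm.find_in(picture, thing): "xy" ([column, row] in pixels, amid what is visible of it).
- arm.trace(picture, thing): "pixels" (400x640 bool, what is visible of it) and "xy" ([column, row] in pixels, amid what is visible of it).
- arm.pinpoint(picture, thing): "xy" ([column, row] in pixels: a listed point, or the origin of a listed thing).
The state is a dict: "t": time; "joint_positions": joint angles; "joint_vel": joint speeds; "joint_torque": joint torques, N m; "ee_pos": TCP position; "tool_rot": TCP orientation; "ft_force": force on the tool from outside, world axes, zero at the start; "moment": the same for the moment, N m; "gripper_width": finger opening in m; "gripper_force": force on a finger pad.
Only numpy, scipy, OpenCV 4.12 (cv2) and the standard library are available. Lean on these libraries where they do the work, as an engineer would, in place of code of your own. Each camera call takes 0.05 s, during which the arm holds its last target. There are 200 camera calls.

## Working session

There is one attempt and no reset: what is moved stays moved. The work goes in short steps, Python scripts to look and compute and a tool call to move; the robot and the scene stay as the last step left them, time stands still between calls to the robot, and variables do not carry over. Pictures are saved under pics/ and viewed, at most 14 in all, crops included, and the job is handed in when it is done.

Besides the shell and the picture viewer there is one more tool, called after ">>>" as name(argument=value, ...), one argument or row to a line, values as JSON. servo_tool: Moves the arm, as the interface text tells. Its arguments: {"type":"object","properties":{"rows":{"type":"string"},"grip_force":{"type":"number"}},"required":["rows"]}

```bash
mkdir -p pics; cat > h.py <<'E'
import numpy as np, cv2
from scipy.spatial.transform import Rotation as R
from workcell import arm
def att(p):
    a=np.array(p["attitude"],float)
    return a if a.shape==(3,3) else R.from_rotvec(a).as_matrix() if a.size==3 else R.from_quat(a).as_matrix()
def rays(p,px):
    K=np.array(p["intrinsics"]);d=np.array([p["k1"],0,0,0],float)
    # drawn = ray*(1+k1 r^2)
    u=cv2.undistortPoints(np.array(px,float).reshape(-1,1,2),K,d).reshape(-1,2)
    return np.c_[u,np.ones(len(u))]@att(p).T
def onplane(p,px,z):
    r=rays(p,px);c=np.array(p["position"]);return c+r*((z-c[2])/r[:,2])[:,None]
def tri(ps,pxs):
    A=np.zeros((3,3));b=np.zeros(3)
    for p,x in zip(ps,pxs):
        r=rays(p,[x])[0];r/=np.linalg.norm(r);M=np.eye(3)-np.outer(r,r);A+=M;b+=M@np.array(p["position"])
    return np.linalg.solve(A,b)
def proj(p,X):
    K=np.array(p["intrinsics"]);c=(np.array(X)-np.array(p["position"]))@att(p);s=c[:,:2]/c[:,2:]
    s=s*(1+p["k1"]*(s**2).sum(1))[:,None];return s@K[:2,:2].T+K[:2,2]
E
python3 - <<'E'
from h import *
s=arm.sense();print({k:np.round(v,3) for k,v in s.items()})
P={n:arm.get_image(n) for n in("top","side")}
for n,p in P.items():
    cv2.imwrite(f"pics/{n}0.png",p["frame"]);print(n,p["position"],np.round(p["attitude"],3).tolist(),p["intrinsics"],p["k1"])
    for t in["case_red","case_yellow","case_blue","case_green","tray_red","tray_yellow","tray_blue","tray_green","jar","tape"]:
        q=arm.pinpoint(p,t)[:2];print(t,[(np.round(x["xy"],1).tolist(),round(x["confidence"],2)) for x in q], [(np.round(x["xy"],1).tolist(),round(x["confidence"],2)) for x in arm.find_in(p,t)[:2]])
E
```

```text
{'t': np.float64(0.0), 'joint_positions': array([ 1.075,  0.359,  1.511,  0.   ,  1.272, -0.115]), 'joint_vel': array([-0.002,  0.001, -0.001,  0.001, -0.002,  0.001]), 'joint_torque': array([-1.0000e-03, -5.2761e+01, -2.7862e+01, -0.0000e+00,  1.3000e-02,
        0.0000e+00]), 'ee_pos': array([0.223, 0.556, 0.252]), 'tool_rot': array([-5.940e-01, -3.084e+00,  3.000e-03]), 'ft_force': array([ 0.07 , -0.057,  0.577]), 'moment': array([-0.028,  0.042, -0.054]), 'gripper_force': np.float64(0.0), 'gripper_width': np.float64(0.085)}
top [0.31335974 0.00736299 1.23798907] [-2.152, 2.044, -0.231] [[446.90098568   0.         318.98452686]
 [  0.         446.90098568 200.55171434]
 [  0.           0.           1.        ]] 0.03834349919734574
case_red [([273.3, 240.9], 0.59), ([253.3, 229.2], 0.53)] [([274.3, 241.1], 0.76)]
case_yellow [([252.0, 253.4], 0.8), ([250.8, 227.9], 0.73)] [([248.2, 250.2], 0.61)]
case_blue [([254.1, 230.6], 0.79)] [([250.7, 228.4], 0.85), ([274.2, 238.2], 0.46)]
case_green [([260.2, 259.5], 0.9)] [([262.6, 258.6], 0.69)]
tray_red [([322.5, 183.7], 0.84)] [([324.3, 
[... 603 characters left out ...]
33439808614288
case_red [([267.0, 189.4], 0.7), ([324.7, 143.7], 0.24)] [([266.9, 186.7], 0.8), ([262.6, 163.1], 0.61)]
case_yellow [([245.2, 173.4], 0.52)] [([241.8, 168.0], 0.57)]
case_blue [([258.6, 166.4], 0.56), ([318.6, 255.1], 0.19)] [([262.2, 162.0], 0.56)]
case_green [([243.2, 182.2], 0.69), ([315.8, 258.9], 0.31)] [([243.0, 180.6], 0.87)]
tray_red [([339.4, 190.1], 0.95)] [([338.4, 188.1], 0.86)]
tray_yellow [([242.4, 129.2], 0.74)] [([246.1, 129.8], 0.56)]
tray_blue [([315.3, 257.4], 0.73)] [([318.1, 254.7], 0.9)]
tray_green [([382.7, 320.0], 0.92)] [([383.1, 319.1], 0.62)]
jar [([321.1, 144.2], 0.84)] [([322.2, 138.6], 0.56)]
tape [([402.1, 232.2], 0.65)] [([401.7, 229.7], 0.77)]
```

```bash
ls pics
```

```text
side0.png
top0.png
```

```bash
python3 - <<'E'
import cv2
a=cv2.imread("pics/top0.png")[130:300,150:500];cv2.imwrite("pics/top0c.png",cv2.resize(a,(800,389),interpolation=2))
b=cv2.imread("pics/side0.png")[90:350,190:460];cv2.imwrite("pics/side0c.png",cv2.resize(b,(623,600),interpolation=2))
E
```

```text
(no output)
```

View pics/top0c.png

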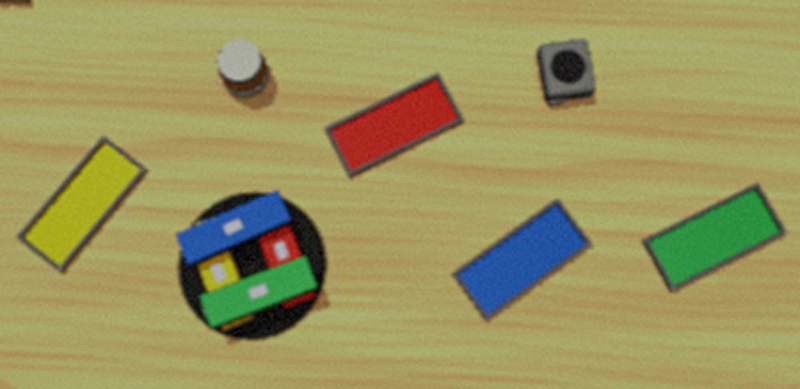

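View pics/side0c.png

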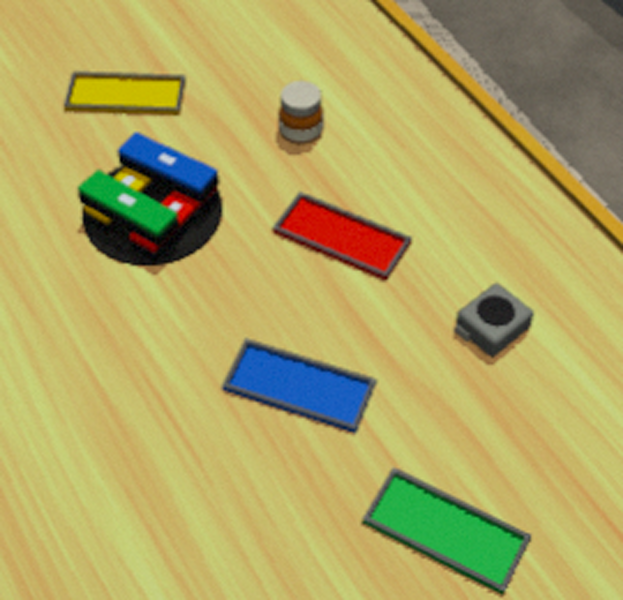

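Both views agree. Blue (upper, ~[253,228]) and green (~[262,258]) lie across yellow and red. The trays are clear, and the jar and tape sit on the far side. Next I'll measure using colour masks.

```bash
cat >> h.py <<'E'
HS={"red":[(0,8),(172,180)],"yellow":[(24,36)],"blue":[(102,125)],"green":[(50,85)]}
def cmask(p,c,smin=150,vmin=70):
    h=cv2.cvtColor(cv2.GaussianBlur(p["frame"],(3,3),0),cv2.COLOR_BGR2HSV)
    m=np.zeros(h.shape[:2],np.uint8)
    for a,b in HS[c]: m|=cv2.inRange(h,(a,smin,vmin),(b,255,255))
    return m
def blob(p,c,xy,rad=45,**k):
    m=cmask(p,c,**k);w=np.zeros_like(m);cv2.circle(w,tuple(int(v) for v in xy),rad,255,-1);m&=w
    n,l,s,ce=cv2.connectedComponentsWithStats(m)
    i=1+np.argmax(s[1:,4]);cs,_=cv2.findContours((l==i).astype(np.uint8),cv2.RETR_EXTERNAL,cv2.CHAIN_APPROX_NONE)
    return cs[0].reshape(-1,2).astype(float)
def rect(p,cont,z):
    X=onplane(p,cont,z)[:,:2];(c,wh,a)=cv2.minAreaRect((X*1000).astype(np.float32))
    if wh[0]<wh[1]: wh=wh[::-1];a+=90
    return np.round([c[0],c[1],wh[0],wh[1],(a+90)%180-90],1)
def label(p,cont):
    m=np.zeros(p["frame"].shape[:2],np.uint8);cv2.fillPoly(m,[cv2.convexHull(cont.astype(np.int32))],255)
    h=cv2.cvtColor(p["frame"],cv2.COLOR_BGR2HSV);m=cv2.erode(m,np.ones((3,3)))
    g=np.where(m>0,np.clip(150-h[...,1].astype(float),0,150)*(h[...,2]>120),0);y,x=np.mgrid[:400,:640]
    return (g*x).sum()/g.sum(),(g*y).sum()/g.sum(),int((g>30).sum())
E
python3 - <<'E'
from h import *
P=[arm.get_image(n) for n in("top","side")]
T={"red":[(322,184),(339,190)],"yellow":[(186,217),(243,129)],"blue":[(380,245),(316,257)],"green":[(464,234),(383,320)]}
C={"red":[(272,240),(267,183)],"yellow":[(247,250),(244,170)],"blue":[(253,230),(262,162)],"green":[(262,258),(244,180)]}
for c in T:
    for nm,D,z,r in(("tray",T,.004,45),("case",C,.06 if c in("blue","green") else .032,25)):
        ct=[blob(p,c,xy,r,smin=110 if c=="yellow" else 150) for p,xy in zip(P,D[c])]
        print(c,nm,*[rect(p,k,z).tolist() for p,k in zip(P,ct)],end=" ")
        if nm=="case":
            L=[label(p,k) for p,k in zip(P,ct)];print(np.round(L,1).tolist(),"tri",np.round(tri(P,[l[:2] for l in L])*1000,1))
        else:
            cc=[cv2.minAreaRect(k.astype(np.float32))[0] for k in ct];print("tri",np.round(tri(P,cc)*1000,1))
for n,a,b in(("jar",(259.1,163.2),(321.1,144.2)),("tape",(396.6,165.4),(402.1,232.2))):print(n,np.round(tri(P,[a,b])*1000))
E
```

```text
red tray [647.1, 16.8, 148.3, 58.8, -60.3] [645.4, 18.8, 150.3, 59.6, -60.2] tri [646.1  17.4   4.3]
red case [482.7, 145.9, 43.5, 39.4, -66.3] [480.0, 142.9, 45.0, 40.1, -64.0] [[272.5, 239.0, 42.0], [265.5, 179.1, 18.0]] tri [477.5 143.3  32.8]
yellow tray [527.3, 394.4, 152.5, 61.2, -34.5] [481.1, 454.5, 372.7, 188.2, 41.8] tri [487.3 380.6  64.3]
yellow case [446.1, 214.4, 43.8, 29.5, -65.0] [447.7, 269.4, 91.7, 51.4, 64.2] [[245.2, 248.7, 41.0], [238.8, 152.9, 57.0]] tri [435.2 202.1 112.7]
blue tray [486.2, -146.0, 148.4, 58.1, -51.9] [485.4, -144.4, 149.4, 58.0, -51.7] tri [ 485.2 -145.6    5.3]
blue case [499.1, 196.5, 128.5, 42.2, -63.1] [494.0, 191.6, 129.3, 40.1, -63.0] [[251.4, 228.6, 43.0], [262.0, 158.5, 25.0]] tri [498.  199.1  58. ]
green tray [526.0, -378.6, 146.1, 56.7, -60.4] [525.2, -376.8, 148.8, 57.7, -60.9] tri [ 525.5 -378.4    4.4]
green case [424.6, 163.6, 127.0, 41.4, -66.0] [422.5, 158.8, 128.3, 42.8, -66.0] [[262.4, 256.8, 53.0], [244.5, 176.0, 30.0]] tri [424.7 163.9  57.6]
jar [698. 200.  12.]
tape [ 715. -195.    3.]
```

```bash
cat >> h.py <<'E'
def go(x,y,z,xang):
    s=arm.sense();M=R.from_rotvec(s["tool_rot"]).as_matrix()
    T=np.array([x,y,z])/1000-s["ee_pos"];a=np.deg2rad(xang)
    D=np.c_[[np.cos(a),np.sin(a),0],[np.sin(a),-np.cos(a),0],[0,0,-1]]
    print("shift",np.round(M.T@T*1000,1),"turn",np.round(R.from_matrix(M.T@D).as_rotvec(),3))
E
python3 -c "
from h import *
go(498,198,140,115);go(498,198,62,115)"
```

```text
shift [-388.7 -231.1  113.3] turn [-0.     0.     0.754]
shift [-388.7 -231.1  191.3] turn [-0.     0.     0.754]
```

>>> servo_tool(
  rows="62 -50 -30 15 0 0 0.1;62 -100 -60 30 0 0 0.2;62 -150 -90 45 0 0 0.3;62 -200 -120 60 0 0 0.4;62 -250 -150 75 0 0 0.5;62 -300 -180 90 0 0 0.6;62 -345 -206 100 0 0 0.7;62 -388.7 -231.1 113.3 0 0 0.754",
  grip_force=50,
)

```text
t: 3.2
ee_pos: [0.4994, 0.1965, 0.14]
tool_rot: [1.692, 2.646, 0.001]
ft_force: [-0.1, 0.9, 0.1]
gripper_width: 0.0623
gripper_force: 0.0
```

```bash
python3 -c "
from h import *
go(498,198,62,115);s=arm.sense();print(s['t'],s['ee_pos'],s['gripper_width'],s['joint_positions'])
p=arm.get_image('side');cv2.imwrite('pics/s1.png',cv2.resize(p['frame'][40:240,180:400],None,fx=2.7,fy=2.7))"
```

```text
shift [ 2.  -0.7 78. ] turn [ 0.001  0.    -0.003]
3.2 [0.49939477 0.19648263 0.13997539] 0.062289211748934606 [ 2.46085503e-01  4.00936056e-01  1.77336654e+00  2.11229428e-05
  9.66187390e-01 -1.87144810e-01]
```

View pics/s1.png

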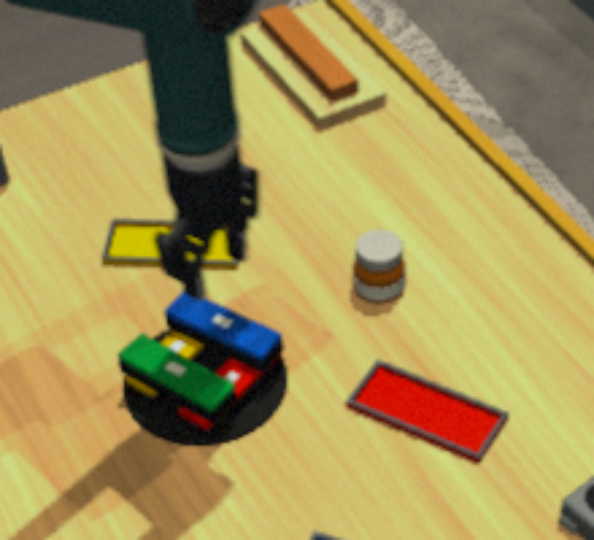

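The fingers are above blue and straddle its width, at crop ~[190,290] and [240,255].

>>> servo_tool(
  rows="62 2 -0.7 30 0 0 0;62 2 -0.7 60 0 0 0;62 2 -0.7 78 0 0 0;62 2 -0.7 78 0 0 0;38 2 -0.7 78 0 0 0;30 2 -0.7 78 0 0 0;30 2 -0.7 78 0 0 0;30 2 -0.7 78 0 0 0",
)

```text
t: 4.25
ee_pos: [0.4969, 0.1997, 0.0631]
tool_rot: [1.688, 2.649, 0.002]
ft_force: [-2.0, 1.0, 7.3]
gripper_width: 0.0387
gripper_force: 51.4
```

>>> servo_tool(
  rows="25 0 0 -5 0 0 0;25 0 0 -15 0 0 0;25 0 0 -35 0 0 0;25 0 0 -60 0 0 0;25 0 0 -85 0 0 0;25 0 0 -100 0 0 0;25 0 0 -100 0 0 0",
)

```text
t: 5.12
ee_pos: [0.4973, 0.1997, 0.1631]
tool_rot: [1.687, 2.648, 0.003]
ft_force: [0.3, 0.3, -2.7]
gripper_width: 0.039
gripper_force: 50.7
```

```bash
python3 -c "
from h import *
go(485.8,-145.2,110,128.2)
p=arm.get_image('side');cv2.imwrite('pics/s2.png',cv2.resize(p['frame'][40:240,180:400],None,fx=2.7,fy=2.7))"
```

```text
shift [-307.8 -156.2   52.9] turn [ 0.002  0.001 -0.231]
```

View pics/s2.png

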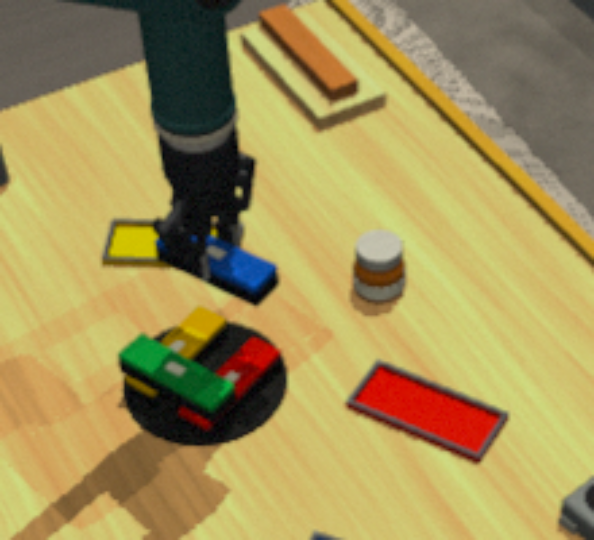

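Blue is held level at crop ~[215,265], and the rest of the pile hasn't moved.

>>> servo_tool(
  rows="25 -25 -13 0 0 0 -0.02;25 -70 -36 0 0 0 -0.05;25 -120 -61 0 0 0 -0.09;25 -170 -86 0 0 0 -0.13;25 -220 -112 0 0 0 -0.17;25 -265 -134 0 0 0 -0.2;25 -295 -150 10 0 0 -0.231;25 -307.8 -156.2 30 0 0 -0.231",
)

```text
t: 6.18
ee_pos: [0.4849, -0.1477, 0.1313]
tool_rot: [1.374, 2.824, -0.001]
ft_force: [-0.8, 0.6, -2.7]
gripper_width: 0.039
gripper_force: 50.7
```

```bash
python3 -c "
from h import *
go(485.8,-145.2,34,128.2)
P=[arm.get_image(n) for n in('top','side')]
ct=[blob(p,'blue',proj(p,[[.486,-.145,.13]])[0],30) for p in P]
for p,k in zip(P,ct): print(rect(p,k,.13))
L=[label(p,k) for p,k in zip(P,ct)];print(L,tri(P,[l[:2] for l in L]))
cv2.imwrite('pics/s3.png',cv2.resize(np.hstack([P[0]['frame'][150:300,300:450],P[1]['frame'][150:300,240:390]]),None,fx=2.6,fy=2.6))"
```

```text
shift [ 1.5  2.3 97.3] turn [-0.     0.001 -0.002]
[ 459.8 -124.2   47.1   41.8   41.9]
[ 440.4 -196.1   96.5   32.9  -51.9]
[(np.float64(nan), np.float64(nan), 0), (np.float64(nan), np.float64(nan), 0)] [nan nan nan]h.py:41: RuntimeWarning: invalid value encountered in scalar divide
  return (g*x).sum()/g.sum(),(g*y).sum()/g.sum(),int((g>30).sum())
```

View pics/s3.png

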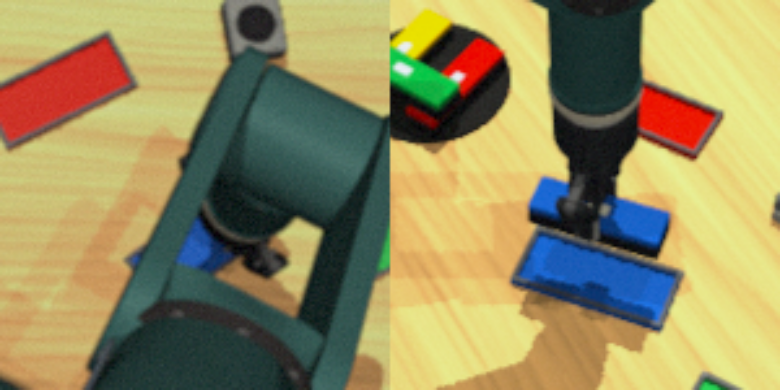

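Blue is parallel above its tray in the side view (crop ~[600,215]). Lowering it now.

>>> servo_tool(
  rows="25 1.5 2.3 25 0 0 0;25 1.5 2.3 50 0 0 0;25 1.5 2.3 72 0 0 0;25 1.5 2.3 87 0 0 0;25 1.5 2.3 92 0 0 0;25 1.5 2.3 95 0 0 0;25 1.5 2.3 96 0 0 0;25 1.5 2.3 96 0 0 0",
)

```text
t: 7.28
ee_pos: [0.4861, -0.1431, 0.0365]
tool_rot: [1.372, 2.825, -0.0]
ft_force: [0.8, 0.4, -2.5]
gripper_width: 0.039
gripper_force: 50.9
```

>>> servo_tool(
  rows="25 0 0 1 0 0 0;25 0 0 2 0 0 0;25 0 0 2 0 0 0",
)

```text
t: 7.65
ee_pos: [0.4859, -0.143, 0.0341]
tool_rot: [1.372, 2.826, -0.0]
ft_force: [-0.2, -0.7, -1.1]
gripper_width: 0.0387
gripper_force: 51.1
```

>>> servo_tool(
  rows="25 0 0 0.5 0 0 0;25 0 0 1 0 0 0;25 0 0 1 0 0 0",
)

```text
t: 8.02
ee_pos: [0.4859, -0.143, 0.0341]
tool_rot: [1.371, 2.826, -0.0]
ft_force: [-3.2, 1.2, 13.6]
gripper_width: 0.0389
gripper_force: 52.8
```

>>> servo_tool(
  rows="50 0 0 0 0 0 0;60 0 0 0 0 0 0;60 0 0 0 0 0 0;60 0 0 -20 0 0 0;60 0 0 -60 0 0 0;60 0 0 -100 0 0 0;60 0 0 -120 0 0 0;60 0 0 -120 0 0 0",
)

```text
t: 9.02
ee_pos: [0.4869, -0.1434, 0.1544]
tool_rot: [1.37, 2.823, 0.0]
ft_force: [-0.1, 0.9, -0.3]
gripper_width: 0.06
gripper_force: 0.0
```

```bash
python3 -c "
from h import *
P=[arm.get_image(n) for n in('top','side')]
C={'green':[(262,258),(244,180)]}
ct=[blob(p,'green',xy,28) for p,xy in zip(P,C['green'])]
for p,k in zip(P,ct): print(rect(p,k,.06))
L=[label(p,k) for p,k in zip(P,ct)];print(tri(P,[l[:2] for l in L]))
go(425,164,140,114.5)
cv2.imwrite('pics/s4.png',cv2.resize(P[1]['frame'][210:300,260:370],None,fx=5,fy=5))"
```

```text
[425.1 161.6 131.1  41.4 -66.3]
[423.  157.6 130.1  44.1 -65.9]
[0.42469327 0.16398552 0.05746566]
shift [278.3 142.3  12.5] turn [-0.001 -0.001  0.239]
```

View pics/s4.png

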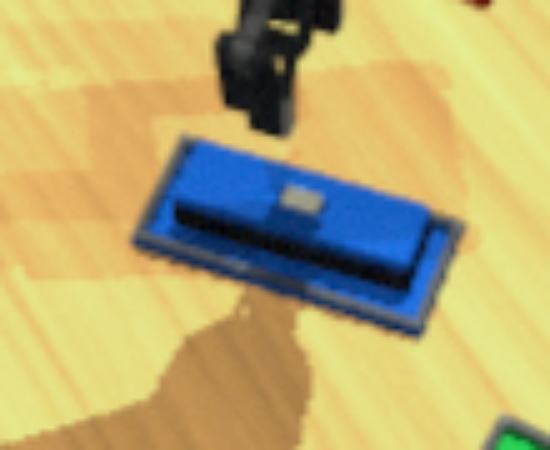

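Blue lies flat inside its tray (crop ~[300,215]). Green is next.

>>> servo_tool(
  rows="62 35 18 0 0 0 0.03;62 75 38 0 0 0 0.06;62 120 61 0 0 0 0.1;62 165 84 0 0 0 0.14;62 210 107 0 0 0 0.18;62 250 128 5 0 0 0.22;62 278.3 142.3 12.5 0 0 0.239;62 278.3 142.3 12.5 0 0 0.239",
)

```text
t: 10.12
ee_pos: [0.4234, 0.1651, 0.1387]
tool_rot: [-1.693, -2.643, 0.004]
ft_force: [0.6, -0.2, 0.4]
gripper_width: 0.0622
gripper_force: 0.0
```

```bash
python3 -c "
from h import *
go(425,164,62,114.5)"
```

```text
shift [-1.8  1.3 76.7] turn [-0.004 -0.001  0.004]
```

>>> servo_tool(
  rows="62 -1 1 30 0 0 0;62 -1 1 60 0 0 0;62 -1 1 76.7 0 0 0;62 -1 1 76.7 0 0 0;38 -1 1 76.7 0 0 0;30 -1 1 76.7 0 0 0;30 -1 1 76.7 0 0 0;30 -1 1 76.7 0 0 0",
)

```text
t: 11.12
ee_pos: [0.4273, 0.1633, 0.0643]
tool_rot: [1.698, 2.642, 0.001]
ft_force: [-1.0, -0.7, 3.6]
gripper_width: 0.0385
gripper_force: 51.3
```

>>> servo_tool(
  rows="25 0 0 -5 0 0 0;25 0 0 -15 0 0 0;25 0 0 -35 0 0 0;25 0 0 -60 0 0 0;25 0 0 -85 0 0 0;25 0 0 -100 0 0 0;25 0 0 -100 0 0 0",
)

```text
t: 12.0
ee_pos: [0.4276, 0.1636, 0.1652]
tool_rot: [1.698, 2.641, 0.003]
ft_force: [0.0, 0.4, -2.6]
gripper_width: 0.039
gripper_force: 50.9
```

```bash
python3 -c "
from h import *
go(525.6,-378,162,119.4)
p=arm.get_image('side');cv2.imwrite('pics/s5.png',cv2.resize(p['frame'][60:240,180:360],None,fx=3,fy=3))"
```

```text
shift [-533.4 -135.6    3.2] turn [ 0.003  0.001 -0.085]
```

View pics/s5.png

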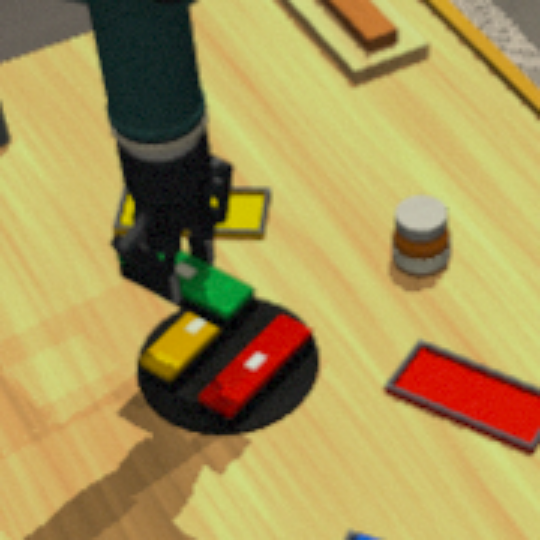

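Green is held level (crop ~[190,280]). Red and yellow lie parallel and undisturbed.

>>> servo_tool(
  rows="25 -25 -6.5 0 0 0 0;25 -70 -18 0 0 0 0;25 -115 -29 0 0 0 -0.02;25 -160 -41 0 0 0 -0.03;25 -205 -52 0 0 0 -0.04;25 -250 -63.5 0 0 0 -0.05;25 -295 -75 0 0 0 -0.06;25 -340 -86.5 0 0 0 -0.085",
)

```text
t: 13.05
ee_pos: [0.4885, -0.1831, 0.1627]
tool_rot: [-1.584, -2.711, 0.0]
ft_force: [0.5, 0.1, -2.6]
gripper_width: 0.0389
gripper_force: 50.8
```

>>> servo_tool(
  rows="25 -40 -10 0 0 0 0;25 -85 -22 0 0 0 0;25 -125 -32 0 0 0 0;25 -160 -41 0 0 0 0;25 -185 -47 0 0 0 0;25 -193 -49 0 0 0 0;25 -193 -49 0 0 0 0",
)

```text
t: 13.92
ee_pos: [0.5406, -0.3735, 0.1628]
tool_rot: [-1.585, -2.71, -0.001]
ft_force: [-0.2, -0.3, -2.8]
gripper_width: 0.0388
gripper_force: 50.8
```

```bash
python3 -c "
from h import *
go(525.6,-378,35,119.4)
P=[arm.get_image(n) for n in('top','side')]
k=blob(P[0],'green',proj(P[0],[[.5256,-.378,.16]])[0],30)
cv2.imwrite('pics/s6.png',cv2.resize(P[1]['frame'][230:400,300:480],None,fx=3,fy=3))"
```

```text
shift [  3.2 -15.2 127.8] turn [-0.001 -0.002 -0.001]
```

View pics/s6.png

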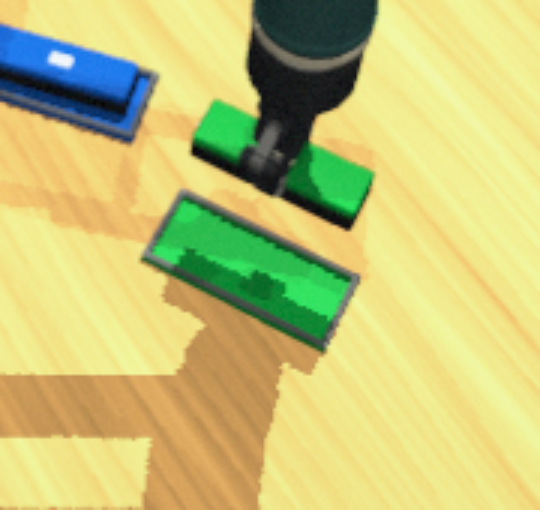

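Green is parallel above its tray and about 15 mm too far out, so I'll correct that and lower it.

>>> servo_tool(
  rows="25 2 -8 15 0 0 0;25 3.2 -15.2 35 0 0 0;25 3.2 -15.2 60 0 0 0;25 3.2 -15.2 85 0 0 0;25 3.2 -15.2 105 0 0 0;25 3.2 -15.2 118 0 0 0;25 3.2 -15.2 124 0 0 0;25 3.2 -15.2 125 0 0 0",
)

```text
t: 15.02
ee_pos: [0.5265, -0.3789, 0.0388]
tool_rot: [1.585, 2.712, -0.0]
ft_force: [0.6, 0.4, -2.7]
gripper_width: 0.0388
gripper_force: 50.8
```

>>> servo_tool(
  rows="25 0 0 0.5 0 0 0;25 0 0 1 0 0 0;25 0 0 1 0 0 0",
)

```text
t: 15.4
ee_pos: [0.5265, -0.379, 0.0383]
tool_rot: [1.585, 2.712, -0.0]
ft_force: [-0.6, 0.6, -1.7]
gripper_width: 0.0388
gripper_force: 50.8
```

>>> servo_tool(
  rows="25 0 0 1 0 0 0;25 0 0 2 0 0 0;25 0 0 2 0 0 0",
)

```text
t: 15.78
ee_pos: [0.5263, -0.3787, 0.0357]
tool_rot: [-1.585, -2.712, 0.0]
ft_force: [-0.6, 0.4, -3.5]
gripper_width: 0.0389
gripper_force: 50.8
```

>>> servo_tool(
  rows="25 0 0 0.5 0 0 0;25 0 0 1 0 0 0;25 0 0 1 0 0 0",
)

```text
t: 16.15
ee_pos: [0.5264, -0.3788, 0.0354]
tool_rot: [1.585, 2.712, -0.0]
ft_force: [-1.0, 1.1, 4.6]
gripper_width: 0.0386
gripper_force: 51.6
```

>>> servo_tool(
  rows="50 0 0 0 0 0 0;60 0 0 0 0 0 0;60 0 0 0 0 0 0;60 0 0 -20 0 0 0;60 0 0 -60 0 0 0;60 0 0 -100 0 0 0;60 0 0 -120 0 0 0;60 0 0 -120 0 0 0",
)

```text
t: 17.15
ee_pos: [0.5277, -0.3799, 0.1582]
tool_rot: [1.582, 2.708, -0.002]
ft_force: [-0.9, 0.3, -0.6]
gripper_width: 0.0602
gripper_force: 0.0
```

```bash
python3 -c "
from h import *
P=[arm.get_image(n) for n in('top','side')]
C={'red':[(268,240),(267,179)],'yellow':[(246,249),(244,171)]}
for c in C:
  ct=[]
  for p,xy in zip(P,C[c]):
    t=max(arm.trace(p,'case_'+c),key=lambda d:d['confidence']-(np.hypot(*(np.array(d['xy'])-xy))>25));m=t['pixels'].astype(np.uint8)
    cs,_=cv2.findContours(m,0,1);k=max(cs,key=len).reshape(-1,2).astype(float)
    b=blob(p,c,xy,30,smin=190 if c=='yellow' else 150);ct.append(b)
    print(c,t['confidence'],t['xy'],rect(p,k,.032),'colour',rect(p,b,.032))
  L=[label(p,k) for p,k in zip(P,ct)];print(L,tri(P,[l[:2] for l in L]))
k=blob(P[0],'green',(464,234));print('green',rect(P[0],k,.02))
cv2.imwrite('pics/s7.png',cv2.resize(np.hstack([P[1]['frame'][230:400,300:480],P[1]['frame'][90:260,200:380]]),None,fx=2.2,fy=2.2))"
```

```text
red 0.67 [273.9, 240.6] [476.7 143.8 134.3  44.   24.1] colour [476.4 143.1 133.1  45.3  24.4]
red 0.68 [265.4, 185.8] [472.1 131.  144.5  53.9  23.8] colour [473.9 139.4 136.9  46.1  25. ]
[(np.float64(272.5661331086773), np.float64(239.05412805391745), 43), (np.float64(264.7106567534077), np.float64(179.84510532837672), 29)] [0.47642716 0.14391058 0.03016636]
yellow 0.71 [247.3, 252.5] [446.3 213.2 135.1  44.7  25.4] colour [446.3 213.8 131.5  43.9  25.5]
yellow 0.74 [246.0, 170.1] [444.9 201.8 143.1  55.3  26.8] colour [442.7 210.7 132.2  46.4  25.6]
[(np.float64(245.07704559028468), np.float64(248.63268962771252), 44), (np.float64(244.650068212824), np.float64(168.03035470668485), 24)] [0.44688075 0.21604985 0.03007802]
green [ 543.2 -374.2  117.8   56.   -41.9]
```

View pics/s7.png

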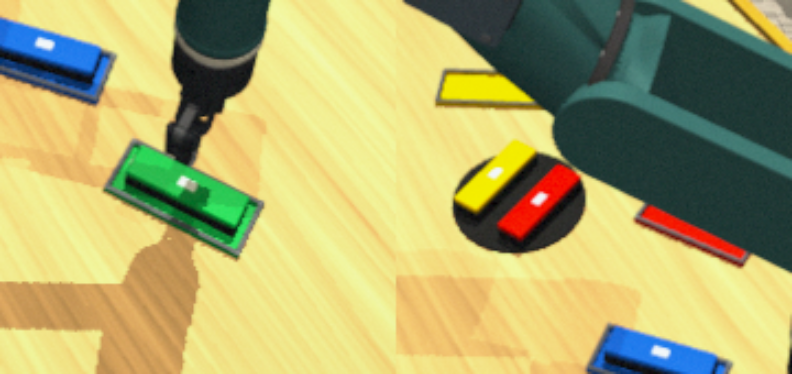

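Green sits in its tray (crop ~[185,190]). Red and yellow are measured, both with yaw 25°. Going for red.

```bash
python3 -c "
from h import *
go(477,144,150,205)"
```

```text
shift [478.9 213.9   4.4] turn [ 1.000e-03 -2.000e-03 -1.494e+00]
```

>>> servo_tool(
  rows="62 35 16 0 0 0 -0.1;62 80 36 0 0 0 -0.25;62 125 56 0 0 0 -0.4;62 170 76 0 0 0 -0.55;62 215 96 0 0 0 -0.7;62 260 116 0 0 0 -0.85;62 305 136 0 0 0 -1;62 345 154 0 0 0 -1.1",
)

```text
t: 18.45
ee_pos: [0.4904, -0.0009, 0.1542]
tool_rot: [0.073, -3.139, -0.0]
ft_force: [0.5, -0.9, -0.3]
gripper_width: 0.0621
gripper_force: 0.0
```

```bash
python3 -c "
from h import *
go(477,144,120,205)"
```

```text
shift [  6.7 145.4  34.2] turn [ 0.001 -0.001 -0.39 ]
```

>>> servo_tool(
  rows="62 2 40 5 0 0 -0.1;62 3 80 10 0 0 -0.2;62 5 115 20 0 0 -0.3;62 6.7 140 30 0 0 -0.39;62 6.7 145.4 34.2 0 0 -0.39;62 6.7 145.4 34.2 0 0 -0.39",
)

```text
t: 19.2
ee_pos: [0.4781, 0.1421, 0.1201]
tool_rot: [0.672, -3.067, 0.0]
ft_force: [-0.1, -0.1, -0.8]
gripper_width: 0.062
gripper_force: 0.0
```

```bash
python3 -c "
from h import *
go(477,144,34,205)"
```

```text
shift [ 0.1  2.1 86.1] turn [ 0.    -0.001 -0.005]
```

>>> servo_tool(
  rows="62 0 1.5 30 0 0 0;62 0 1.5 60 0 0 0;62 0 1.5 80 0 0 0;62 0 1.5 86 0 0 0;40 0 1.5 86 0 0 0;30 0 1.5 86 0 0 0;30 0 1.5 86 0 0 0;30 0 1.5 86 0 0 0",
)

```text
t: 20.2
ee_pos: [0.4783, 0.1437, 0.0353]
tool_rot: [-0.673, 3.067, -0.001]
ft_force: [-0.7, -0.8, 5.1]
gripper_width: 0.0393
gripper_force: 52.1
```

>>> servo_tool(
  rows="25 0 0 -5 0 0 0;25 0 0 -15 0 0 0;25 0 0 -35 0 0 0;25 0 0 -60 0 0 0;25 0 0 -85 0 0 0;25 0 0 -100 0 0 0;25 0 0 -100 0 0 0",
)

```text
t: 21.08
ee_pos: [0.4785, 0.1439, 0.1357]
tool_rot: [-0.673, 3.066, -0.0]
ft_force: [0.0, 0.1, -2.0]
gripper_width: 0.0391
gripper_force: 51.3
```

```bash
python3 -c "
from h import *
go(646.3,17.6,134,119.8)"
```

```text
shift [ -99.5 -184.9    2.1] turn [1.000e-03 2.000e-03 1.483e+00]
```

>>> servo_tool(
  rows="25 -5 -9 0 0 0 0.05;25 -15 -28 0 0 0 0.15;25 -26 -48 0 0 0 0.28;25 -36 -67 0 0 0 0.42;25 -47 -87 0 0 0 0.56;25 -57 -106 0 0 0 0.7;25 -68 -126 0 0 0 0.84;25 -78 -145 0 0 0 0.98",
)

```text
t: 22.08
ee_pos: [0.6097, 0.0436, 0.133]
tool_rot: [-0.86, -3.02, 0.001]
ft_force: [-0.4, 0.1, -1.5]
gripper_width: 0.039
gripper_force: 51.1
```

```bash
python3 -c "
from h import *
go(646.3,17.6,134,119.8)"
```

```text
shift [-44.9  -2.8  -1.1] turn [-0.002 -0.001  0.496]
```

>>> servo_tool(
  rows="25 -12 -1 0 0 0 0.12;25 -26 -2 0 0 0 0.25;25 -38 -3 0 0 0 0.38;25 -44.9 -2.8 0 0 0 0.47;25 -44.9 -2.8 0 0 0 0.496;25 -44.9 -2.8 0 0 0 0.496",
)

```text
t: 22.82
ee_pos: [0.6455, 0.0188, 0.1336]
tool_rot: [-1.565, -2.722, 0.001]
ft_force: [0.2, 1.3, -1.5]
gripper_width: 0.0384
gripper_force: 51.1
```

```bash
python3 -c "
from h import *
go(646.3,17.6,34.2,119.8)
p=arm.get_image('side')
cv2.imwrite('pics/s8.png',cv2.resize(p['frame'][90:260,250:430],None,fx=3,fy=3))"
```

```text
shift [-1.5  0.2 99.4] turn [-0.002 -0.001  0.007]
```

View pics/s8.png

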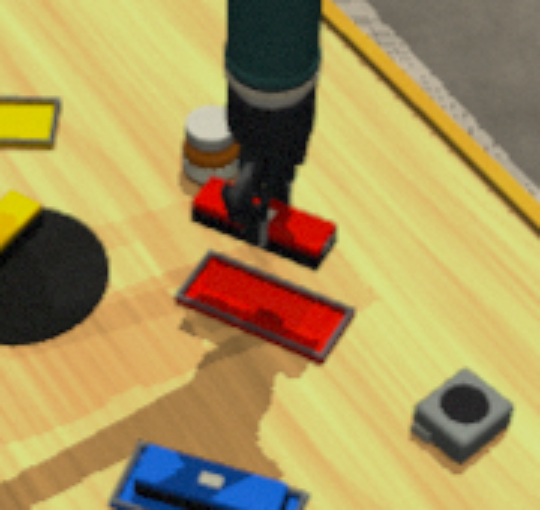

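Red is parallel above its tray, at crop [262,225]. Lowering it.

>>> servo_tool(
  rows="25 -1.5 0 25 0 0 0.007;25 -1.5 0 50 0 0 0.007;25 -1.5 0 72 0 0 0.007;25 -1.5 0 88 0 0 0.007;25 -1.5 0 95 0 0 0.007;25 -1.5 0 97 0 0 0.007;25 -1.5 0 98 0 0 0.007;25 -1.5 0 98 0 0 0.007",
)

```text
t: 23.88
ee_pos: [0.6474, 0.0176, 0.0372]
tool_rot: [1.575, 2.717, 0.001]
ft_force: [0.2, 0.6, -1.2]
gripper_width: 0.0389
gripper_force: 51.3
```

>>> servo_tool(
  rows="25 0 0 0.5 0 0 0;25 0 0 1 0 0 0;25 0 0 1 0 0 0",
)

```text
t: 24.25
ee_pos: [0.6469, 0.0176, 0.0357]
tool_rot: [1.576, 2.718, -0.0]
ft_force: [-0.3, 0.0, -2.1]
gripper_width: 0.0385
gripper_force: 51.3
```

>>> servo_tool(
  rows="25 0 0 0.5 0 0 0;25 0 0 1 0 0 0;25 0 0 1 0 0 0",
)

```text
t: 24.62
ee_pos: [0.6469, 0.0176, 0.0345]
tool_rot: [-1.576, -2.718, 0.0]
ft_force: [0.0, 0.3, -1.8]
gripper_width: 0.0387
gripper_force: 51.3
```

>>> servo_tool(
  rows="25 0 0 0.5 0 0 0;25 0 0 1 0 0 0;25 0 0 1 0 0 0",
)

```text
t: 25.0
ee_pos: [0.6469, 0.0176, 0.0343]
tool_rot: [1.576, 2.718, -0.0]
ft_force: [-2.3, -0.0, 5.6]
gripper_width: 0.0388
gripper_force: 52.1
```

Contact. Releasing and rising.

>>> servo_tool(
  rows="50 0 0 0 0 0 0;60 0 0 0 0 0 0;60 0 0 0 0 0 0;60 0 0 -20 0 0 0;60 0 0 -60 0 0 0;60 0 0 -100 0 0 0;60 0 0 -110 0 0 0;60 0 0 -110 0 0 0",
)

```text
t: 26.0
ee_pos: [0.6475, 0.0176, 0.145]
tool_rot: [1.575, 2.716, 0.001]
ft_force: [1.0, -0.6, 0.1]
gripper_width: 0.0604
gripper_force: 0.0
```

```bash
python3 -c "
from h import *
p=arm.get_image('side')
print(rect(p,blob(p,'yellow',(244,171),30,smin=190),.032))
go(447,215,120,205)
cv2.imwrite('pics/s9.png',cv2.resize(p['frame'][90:260,200:430],None,fx=3,fy=3))"
```

```text
[448.8 214.7 121.6  42.3  23.8]
shift [270.4 -75.2  23.6] turn [-0.    -0.    -1.487]
```

View pics/s9.png

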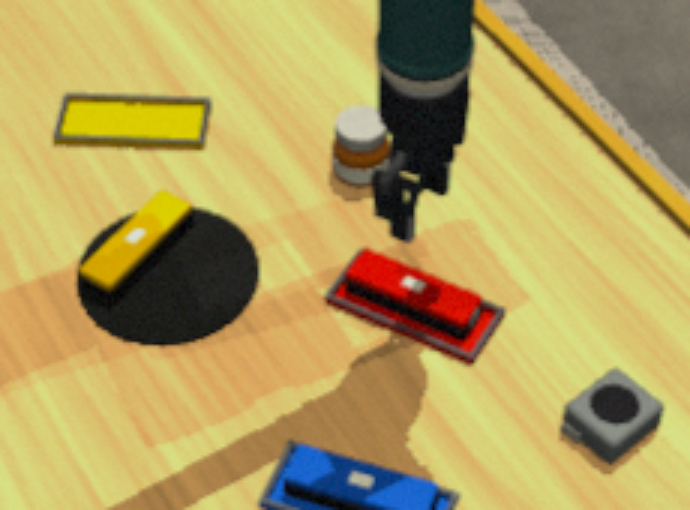

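Red lies in its tray (crop ~[415,290]). Yellow is unmoved on the mat at [135,240]. Going to yellow.

>>> servo_tool(
  rows="62 20 -6 0 0 0 -0.1;62 50 -14 0 0 0 -0.25;62 80 -22 0 0 0 -0.4;62 110 -31 0 0 0 -0.55;62 140 -39 0 0 0 -0.7;62 170 -47 0 0 0 -0.85;62 200 -56 0 0 0 -1;62 230 -64 0 0 0 -1.15",
)

```text
t: 27.05
ee_pos: [0.475, 0.1857, 0.142]
tool_rot: [0.163, -3.134, 0.001]
ft_force: [0.0, 0.6, -0.6]
gripper_width: 0.062
gripper_force: 0.0
```

```bash
python3 -c "
from h import *
go(447,215,110,205)"
```

```text
shift [24.7 32.  32.1] turn [ 0.    -0.004 -0.332]
```

>>> servo_tool(
  rows="62 6 8 8 0 0 -0.1;62 14 18 16 0 0 -0.2;62 22 28 25 0 0 -0.3;62 24.7 32 32 0 0 -0.332;62 24.7 32 32 0 0 -0.332",
)

```text
t: 27.68
ee_pos: [0.4483, 0.2146, 0.1104]
tool_rot: [0.67, -3.066, 0.001]
ft_force: [-0.5, -0.4, -0.0]
gripper_width: 0.0618
gripper_force: 0.0
```

```bash
python3 -c "
from h import *
go(447,215,34,205)"
```

```text
shift [ 0.8  0.9 76.4] turn [ 0.    -0.003 -0.006]
```

>>> servo_tool(
  rows="62 0.8 0.5 30 0 0 0;62 0.8 0.5 55 0 0 0;62 0.8 0.5 72 0 0 0;62 0.8 0.5 76 0 0 0;40 0.8 0.5 76 0 0 0;30 0.8 0.5 76 0 0 0;30 0.8 0.5 76 0 0 0;30 0.8 0.5 76 0 0 0",
)

```text
t: 28.68
ee_pos: [0.449, 0.2151, 0.0363]
tool_rot: [-0.672, 3.068, -0.0]
ft_force: [-0.8, 0.0, 5.8]
gripper_width: 0.039
gripper_force: 51.4
```

>>> servo_tool(
  rows="25 0 0 -5 0 0 0;25 0 0 -15 0 0 0;25 0 0 -35 0 0 0;25 0 0 -60 0 0 0;25 0 0 -85 0 0 0;25 0 0 -100 0 0 0;25 0 0 -100 0 0 0",
)

```text
t: 29.55
ee_pos: [0.4491, 0.2152, 0.1367]
tool_rot: [-0.672, 3.067, 0.0]
ft_force: [-0.3, -0.2, -2.0]
gripper_width: 0.0388
gripper_force: 50.8
```

```bash
python3 -c "
from h import *
P=[arm.get_image(n) for n in('top','side')]
q=arm.trace(P[1],'tray_yellow')[0];m=q['pixels'].astype(np.uint8)
k=max(cv2.findContours(m,0,1)[0],key=len).reshape(-1,2).astype(float);print(q['confidence'],rect(P[1],k,.006))
print(rect(P[0],blob(P[0],'yellow',(186,217),45,smin=190),.004),rect(P[1],blob(P[1],'yellow',(243,129),25,smin=190),.004))
go(526.5,395,134,145.6)"
```

```text
0.78 [571.4 363.6  79.4  62.5  58.6]Traceback (most recent call last):
  File "<string>", line 6, in <module>
    print(rect(P[0],blob(P[0],'yellow',(186,217),45,smin=190),.004),rect(P[1],blob(P[1],'yellow',(243,129),25,smin=190),.004))
                    ~~~~^^^^^^^^^^^^^^^^^^^^^^^^^^^^^^^^^^^^^
  File "h.py", line 31, in blob
    i=1+np.argmax(s[1:,4]);cs,_=cv2.findContours((l==i).astype(np.uint8),cv2.RETR_EXTERNAL,cv2.CHAIN_APPROX_NONE)
        ~~~~~~~~~^^^^^^^^^
    return _wrapfunc(a, 'argmax', axis=axis, out=out, **kwds)
    return bound(*args, **kwds)
ValueError: attempt to get argmax of an empty sequence
```

```bash
python3 -c "
from h import *
P=[arm.get_image(n) for n in('top','side')]
ct=[]
for n,p,xy in zip(('top','side'),P,((186,217),(243,129))):
  p['frame']=cv2.imread(f'pics/{n}0.png')
  for s in (110,170,190,210):
    k=blob(p,'yellow',xy,42,smin=s);print(n,s,rect(p,k,.004))
go(526.5,395,134,145.6)"
```

```text
top 110 [527.1 394.3 152.6  61.4 -34.8]
top 170 [527.6 394.9 147.6  57.  -34.3]
top 190 [527.6 394.7 146.   54.8 -34.5]
top 210 [528.1 395.5 142.   51.2 -34. ]
side 110 [485.5 451.2 354.4 177.5  41.8]
side 170 [523.5 392.4 151.1  65.4 -31.4]
side 190 [525.8 395.6 149.1  56.9 -34.4]
side 210 [525.8 396.  147.5  55.1 -34.6]
shift [-146.9  130.8    0.3] turn [-1.000e-03 -2.000e-03  1.032e+00]
```

>>> servo_tool(
  rows="25 -9 8 0 0 0 0.06;25 -27 24 0 0 0 0.18;25 -48 43 0 0 0 0.32;25 -69 61 0 0 0 0.46;25 -90 80 0 0 0 0.6;25 -110 98 0 0 0 0.74;25 -130 116 0 0 0 0.88;25 -142 126 0 0 0 0.98",
)

```text
t: 30.8
ee_pos: [0.5248, 0.3898, 0.1342]
tool_rot: [-0.856, -3.022, 0.002]
ft_force: [-0.5, -0.2, -2.6]
gripper_width: 0.0394
gripper_force: 50.8
```

>>> servo_tool(
  rows="25 0 0 0 0 0 0.05;25 0 0 0 0 0 0.05",
)

```text
t: 31.05
ee_pos: [0.5242, 0.3886, 0.1343]
tool_rot: [-0.925, -3.001, 0.003]
ft_force: [-0.0, 0.4, -2.3]
gripper_width: 0.0389
gripper_force: 50.8
```

```bash
python3 -c "
from h import *
go(526.7,395.2,35.3,145.5)
p=arm.get_image('side')
cv2.imwrite('pics/s10.png',cv2.resize(p['frame'][60:230,180:360],None,fx=3,fy=3))"
```

```text
shift [ 1.5  7.1 98.9] turn [-0.002 -0.001  0.004]
```

View pics/s10.png

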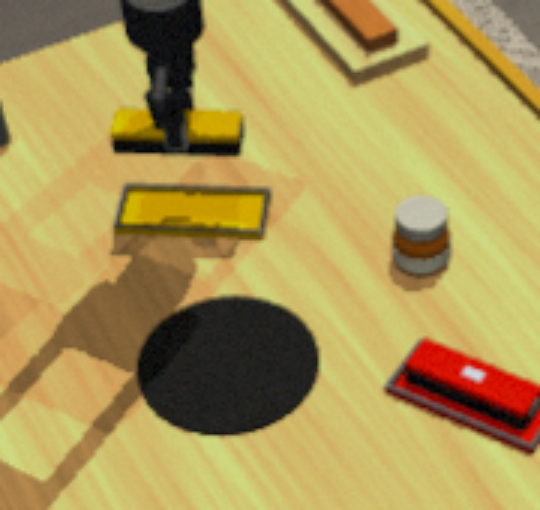

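Yellow is parallel above its tray, at crop [178,130]. Lowering it.

>>> servo_tool(
  rows="25 1.5 4 20 0 0 0;25 1.5 7 45 0 0 0;25 1.5 7 68 0 0 0;25 1.5 7 86 0 0 0;25 1.5 7 94 0 0 0;25 1.5 7 96 0 0 0;25 1.5 7 97 0 0 0;25 1.5 7 97 0 0 0",
)

```text
t: 32.1
ee_pos: [0.5279, 0.3957, 0.0393]
tool_rot: [0.926, 3.001, 0.001]
ft_force: [0.0, -0.2, -3.5]
gripper_width: 0.0389
gripper_force: 50.8
```

>>> servo_tool(
  rows="25 0 0 0.5 0 0 0;25 0 0 1 0 0 0;25 0 0 1 0 0 0",
)

```text
t: 32.48
ee_pos: [0.5275, 0.3954, 0.0376]
tool_rot: [0.927, 3.002, -0.0]
ft_force: [0.0, -1.1, -2.1]
gripper_width: 0.039
gripper_force: 50.8
```

>>> servo_tool(
  rows="25 0 0 0.5 0 0 0;25 0 0 1.5 0 0 0;25 0 0 1.5 0 0 0",
)

```text
t: 32.85
ee_pos: [0.5274, 0.3954, 0.0359]
tool_rot: [-0.927, -3.002, 0.0]
ft_force: [0.5, 0.3, -1.8]
gripper_width: 0.0389
gripper_force: 50.8
```

>>> servo_tool(
  rows="25 0 0 0.5 0 0 0;25 0 0 1 0 0 0;25 0 0 1 0 0 0",
)

```text
t: 33.22
ee_pos: [0.5275, 0.3954, 0.0353]
tool_rot: [0.927, 3.002, -0.0]
ft_force: [-0.8, -1.4, 0.5]
gripper_width: 0.0391
gripper_force: 51.1
```

>>> servo_tool(
  rows="25 0 0 0.5 0 0 0;25 0 0 0.5 0 0 0;50 0 0 0.5 0 0 0;60 0 0 0.5 0 0 0;60 0 0 0.5 0 0 0;60 0 0 -20 0 0 0;60 0 0 -60 0 0 0;60 0 0 -100 0 0 0",
)

```text
t: 34.22
ee_pos: [0.5276, 0.3955, 0.1373]
tool_rot: [0.926, 3.001, 0.001]
ft_force: [1.2, 0.9, 0.4]
gripper_width: 0.06
gripper_force: 0.0
```

>>> servo_tool(
  rows="60 30 -20 -50 0 0 0;60 60 -40 -100 0 0 0;60 60 -40 -100 0 0 0",
)

```text
t: 34.6
ee_pos: [0.4553, 0.3979, 0.2412]
tool_rot: [0.922, 2.998, 0.011]
ft_force: [0.9, 0.8, -0.9]
gripper_width: 0.0597
gripper_force: 0.0
```

```bash
python3 -c "
from h import *
p=arm.get_image('side');s=arm.sense();print(s['t'],s['joint_vel'].round(3))
cv2.imwrite('pics/s11.png',cv2.resize(p['frame'][90:350,190:460],(623,600),interpolation=2))"
```

```text
34.65 [-0.019  0.06   0.022 -0.006 -0.022 -0.004]
```

View pics/s11.png

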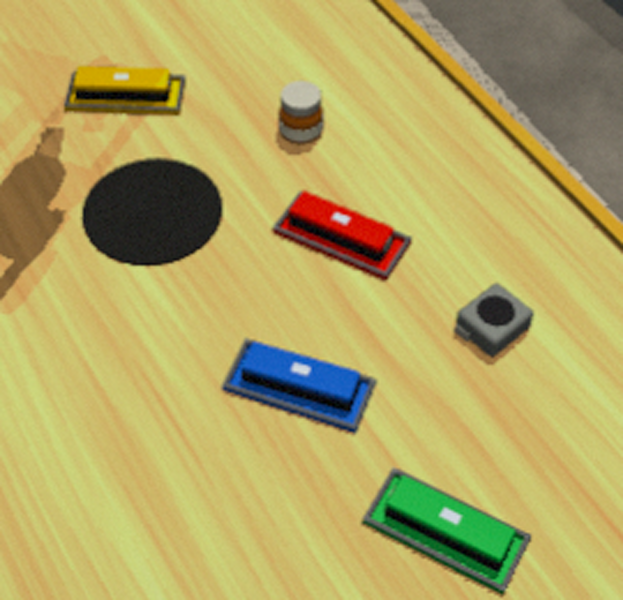

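All four cases lie in their trays, and the jar and tape are unmoved. One numeric check before handing in.

```bash
python3 -c "
from h import *
P=[arm.get_image(n) for n in('top','side')]
T={'red':(646.3,17.6),'yellow':(526.7,395.2),'blue':(485.8,-145.2),'green':(525.6,-378)}
for c,t in T.items():
  L=[]
  for p in P:
    q=proj(p,[[t[0]/1000,t[1]/1000,.031]])[0];b=np.array([q+[8*np.cos(a),8*np.sin(a)] for a in np.arange(0,6.3,.3)])
    L.append(label(p,b)[:2])
  X=tri(P,L)*1000;print(c,X.round(1),(X[:2]-t).round(1))
"
```

```text
red [647.2  22.   30.8] [0.9 4.4]
yellow [526.  397.1  36.7] [-0.7  1.9]
blue [ 488.9 -143.3   32.7] [3.1 1.9]
green [ 527.6 -377.5   28.9] [2.  0.5]
```

```bash
python3 -c "
from workcell import arm
print(arm.job_done())"
```

```text
the job is handed in; nothing more can be done
None
```

All four cases lie in the trays of their own colour, lid up and within about 5 mm of centre; the jar and tape were left untouched, and the job was handed in at about 35 s.

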